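Shut the sample box in the drawer and peg the locking slide

ROBOT

A 6-joint arm with a two-finger parallel gripper is mounted at the origin on the work surface. World frame = base frame: x ahead of the robot, y to its left, z up, the work surface at z = 0. Lengths are in m, angles in rad, forces in N, time in s.
With the tool pointing down it reaches from about 0.25 to 0.775 m from the base axis. Payload 4 kg.
Tool frame: the origin (TCP) lies midway between the tips of the shut fingers; the grasp point (between the pads) lies 19 mm behind it (robot.pinch_z is the distance from the TCP to the grasp point, in m); x points along the fingers, y is the direction in which the jaws open and shut, and the axes are right-handed (so a half turn about x gives the same grasp; the last joint's range is limited). The gripper opens to 94 mm and grips with 3 to 60 N. Pads are 16 mm wide; open, the fingers measure 119 mm over their backs; the gripper's body (75 mm by 177 mm) begins 78 mm behind the grasp point.
Start: joints at [1.183, 0.087, 1.371, -0, 1.684, -0.103], TCP at [0.155, 0.528, 0.206] pointing down, gripper open.
Joint ranges: [-3.1, 3.1], [-0.76, 2.03], [0.27, 2.55], [-1.08, 4.22], [0.17, 2.65], [-2.57, 2.57]. Speed limits (rad/s): [2.79, 2.79, 3.14, 3.14, 3.14, 3.14].

INTERFACE

Orientations are given as [roll, pitch, yaw] about the fixed x, y, z axes, in that order (R = Rz(yaw) Ry(pitch) Rx(roll)).
In Python, from bench import robot, imaging gives the robot as it stands. The module is installed in compiled form; this text tells all that it offers.
- The arm moves only by the tool drive_tool, never from a script. Its argument "commands" is a list that holds one entry, the list of rows, each a list of 4 numbers: the shift along the tool's x, y, z as a fraction of full scale, then the turn about the tool's x as a fraction of full scale. A call has 1 to 20 rows; each row shifts and turns the commanded pose from where the row before left it, along the tool's axes as they then stand; what a row does not reach is not made up. Full scale, the value 1, is 0.25 m for a shift and 360 degrees for a turn. A row lasts 1/10 s, in which the tool goes at most 50 mm and 8.59 degrees, less where a joint would pass 70% of its speed; a pose out of reach is approached as far as the arm can. A call with a number of a shift or a turn outside -1 to 1 is refused whole. A call with a gripper value outside its range is refused whole. "grip" is the opening, from 0 (shut) to 1 (fully open), set as the call begins (left out, the last holds). The fingers move at their own pace and stop on an object; the grip force is fixed at half the most. Time passes only in rows, so rows that do not move let the fingers close. It gives the time, the measured TCP pose, the force and the opening at its end, in the units of the state.
- robot.get_obs(): the state, without advancing time (a new reading comes with each control period).
- imaging.snapshot(name): name is "side" or "top" or "wrist"; returns a dict with "pixels" (480x640x3 uint8, red, green, blue), "z_map" (480x640 float32, m along the optical axis (not along the pixel's ray), 0 where there is no reading), "mtx" (3x3 intrinsics, pixels), "extrinsics" (4x4, takes a point from world to camera coordinates). Camera axes: x right, y up, looking along -z (the intrinsics and any distortion apply to the point x, -y, -z); pixel columns grow to the right and rows downward; lengths in m; the calibration is good to about 2 mm. A picture is of the moment at which its call begins.
- robot.close_job(): hands the job in, once; it reports no verdict.
The state is a dict: "time": time; "joint_positions": joint angles; "qvel": joint speeds; "joint_torque": joint torques, N m; "tool_pos": TCP position; "ee_rot": TCP orientation; "wrist_force": force on the tool from outside, world axes, zero at the start; "wrist_torque": the same for the moment, N m; "width": finger opening in m.
Only numpy, scipy, OpenCV 4.12 (cv2) and the standard library are available. Lean on these libraries where they do the work, as an engineer would, in place of code of your own. Each camera call takes 0.05 s, during which the arm holds its last target.

TASK

Set (do not drop) the sample box with the red lid flat into the open drawer of the small grey cabinet and slide the drawer fully shut. Then lift the black plunger knob on the yellow locking slide until its pin is clear, move the slide along to the very next hole so that its tongue comes in front of the drawer, and let the pin go fully home in that hole. Finish while still gripping the knob with the pin held fully home, and leave everything else where it stands.

Things in the scene. Friction and masses are not known exactly. Their poses are not given: they have to be found in the camera images.
- sample_box_center (a point): Centre of the loose sample box to be put away: a white lidded plastic box with a RED lid, 80 (own x) x 50 (own y) x 44 mm high, about 0.15 kg. The point is half-way up, 22 mm above its underside; z is up. It stands on the table on either side of the cabinet. Grip it across its 50 mm width.
- cabinet_drawer0 (a joint): Opening of the drawer in m: 0 = fully shut, grows as it comes out of the cabinet's front (towards the cabinet's own -x); starts 0.135 to 0.148 open. Slides with about 1 N of friction and stays where it is left.
- drawer_floor (a point): Middle of the drawer's inner floor, moving with the drawer, 22 mm above the table, axes as the cabinet's. Inner space 175 (x) x 198 (y) mm, walls 56 mm high; front panel's outer face 108.5 mm towards -x, its top 64 mm up. With the drawer d mm open the roof covers it beyond (d - 93) mm towards +x. The box fits with its long side along x, centred 25 mm towards -x from here.
- cabinet_drawer0_handle (a point): Middle of the steel bar handle on the drawer's front (moves with the drawer), a round bar along the cabinet's y, 120 mm long, about 62 mm above the table, 35 mm in front of the front panel. Pushing it or the panel towards the cabinet's +x shuts the drawer.
- cabinet: Small fixed grey cabinet, 220 (x) x 240 (y) x 100 mm high, with one drawer; origin at the middle of its underside on the table. Its front looks to its own -x; it stands turned a little about the vertical.
- lock_slide (a joint): Position in m of the yellow locking slide, a sleeve on the perforated rail along y on the cabinet's top: 0 = the hole it starts in, grows towards the cabinet's own -y. Holes every 0.040: 0.040 is the next hole (0.080 and 0.120 are too far). About 2 N of friction with the pin out; with the pin in, 1.5 mm of play either way.
- next_hole (a point): Mouth of the next hole: middle of the hole on the rail's upper face, 122 mm above the table, 11 mm across. Fixed to the cabinet.
- plunger (a joint): Lift of the plunger in m: 0 = pin fully home. A spring pulls it down (2.4 N at home, 4.8 N fully up). The pin (8 mm, round tip) reaches 14 mm into the hole, so it is clear above 0.014; stop at 0.020. Between holes it rests on the rail and drops into a hole when let down over it.
- knob_center (a point): Centre of the plunger's black knob, gripped from above: an upright cylinder 26 mm across and 26 mm high (top 13 mm above this point). With the pin home it is 157 mm above the table and 27 mm above the flat top of the yellow sleeve (34 x 56 mm). Moves with the slide and the plunger; in the next hole it is straight above next_hole.
- tongue_center (a point): Middle of the tongue, a yellow plate 30 mm wide (y), 74 mm high, hanging from the slide's arm just in front of the front of the shut drawer, 24 mm before the roof's edge. It starts beside the drawer (77 mm towards +y from the knob) and stands in front of the drawer's +y edge when the slide is in the next hole.
- blue_box_center (a point): Bystander: centre of a box like the sample box but with a BLUE lid, 80 x 50 x 44 mm, on the other side of the cabinet.
- tip_rack: Bystander: red rack of yellow pipette tips, 120 x 85 x 60 mm high; origin under its middle.
- tube_rack: Bystander: yellow rack with capped tubes, 50 x 130 x 65 mm high; origin under its middle.
- reagent_bottle: Bystander: amber bottle, 64 mm across, 150 mm high; origin under its middle.
- cream_jar: Bystander: white jar with a green cap, 48 mm across, 50 mm high, standing on the cabinet's top in its -y half, behind the rail; origin under its middle.
- phone: Bystander: black keypad phone lying flat, 110 x 50 x 14 mm; origin under its middle.
Not all that is in view belongs to the job. What is shaped like the part that bears sample_box_center but orange or turquoise is not meant.

How it is judged:
By the outcome, as a careful person would: the job done as asked, in the order asked, and still so for the second after the job is handed in, while the arm keeps its last pose, push and grip.
It also fails if it takes over 72 s, if anything falls off the work surface, if the arm or the gripper's body presses on something with over 40 N, if the wrist force passes 120 N, or if a joint passes its speed limit or range.

## Working session

There is one attempt and no reset: what is moved stays moved. The work goes in short steps, Python scripts to look and compute and a tool call to move; the robot and the scene stay as the last step left them, time stands still between calls to the robot, and variables do not carry over. Pictures are saved under pics/ and viewed, and the job is handed in when it is done.

Besides the shell and the picture viewer there is one more tool, called after "Call:" as a command line: name --argument value ..., lists and objects as JSON in quotes. drive_tool: Moves the arm, as the interface text tells. Shift numbers are shares of 0.25 m and turn numbers shares of 360 degrees, none past 1 either way. Its arguments: {"type":"object","properties":{"commands":{"type":"array","items":{"type":"array","items":{"type":"array","items":{"type":"number","minimum":-1,"maximum":1}}}},"grip":{"type":"number"}},"required":["commands"]}

```bash
mkdir -p pics; ls; cat > h.py <<'E'
import numpy as np, cv2
from bench import robot, imaging
def snap(n,tag):
    s=imaging.snapshot(n); cv2.imwrite(f'pics/{tag}.png',cv2.cvtColor(s['pixels'],cv2.COLOR_RGB2BGR))
    np.savez(f'{tag}.npz',**{k:np.asarray(v) for k,v in s.items()}); return s
def load(tag): return dict(np.load(f'{tag}.npz',allow_pickle=True))
def ray(s,u,v):
    K=s['mtx'];E=s['extrinsics'];R=E[:3,:3];t=E[:3,3]
    d=np.array([(u-K[0,2])/K[0,0],-(v-K[1,2])/K[1,1],-1.0])
    return -R.T@t, R.T@d
def onz(s,u,v,z):
    o,d=ray(s,u,v); return o+d*(z-o[2])/d[2]
def dep(s,u,v):
    o,d=ray(s,u,v); return o+d*s['z_map'][int(v),int(u)]
def cloud(s):
    K=s['mtx'];E=s['extrinsics'];R=E[:3,:3];t=E[:3,3]
    v,u=np.mgrid[:480,:640]; z=s['z_map']
    c=np.stack([(u-K[0,2])/K[0,0]*z,-(v-K[1,2])/K[1,1]*z,-z],-1)
    return (c-t)@R
def proj(s,p):
    K=s['mtx'];E=s['extrinsics'];c=E[:3,:3]@np.asarray(p)+E[:3,3]
    return K[0,2]+K[0,0]*c[0]/-c[2], K[1,2]+K[1,1]*c[1]/c[2]
E
python3 - <<'E'
from h import *
for n in ('top','side','wrist'):
    s=snap(n,n+'0'); print(n,s.keys(),s['mtx'],s['extrinsics'])
o=robot.get_obs(); print(o); print(robot.pinch_z)
E
```

```text
pics
top dict_keys(['pixels', 'z_map', 'mtx', 'extrinsics']) [[591.45304741   0.         320.00609224]
 [  0.         591.45304741 253.5888159 ]
 [  0.           0.           1.        ]] [[ 0.02747981 -0.99955231 -0.01183374  0.02583083]
 [ 0.9864578   0.02520109  0.16206764 -0.5793274 ]
 [-0.16169686 -0.01612707  0.98670869 -1.60961596]
 [ 0.          0.          0.          1.        ]]
side dict_keys(['pixels', 'z_map', 'mtx', 'extrinsics']) [[477.67703706   0.         323.13627616]
 [  0.         477.67703706 236.66202679]
 [  0.           0.           1.        ]] [[ 0.96980241 -0.24355622 -0.01279259 -0.51500263]
 [ 0.15974862  0.59470946  0.78790928 -0.17641282]
 [-0.18429233 -0.76615992  0.61565844 -1.18203257]
 [ 0.          0.          0.          1.        ]]
wrist dict_keys(['pixels', 'z_map', 'mtx', 'extrinsics']) [[346.43527943   0.         321.95485634]
 [  0.         346.43527943 242.3102646 ]
 [  0.           0.           1.        ]] [[ 0.28179951  0.95947022 -0.0024345  -0.5483568 ]
 [-0.93442891  0.27386709 -0.22768275  0.02184389]
 [-0.21778809  0.06643576  0.97373232 -0.38873735]
 [ 0.          0.          0.          1.        ]]
{'time': 0.15, 'joint_positions': array([ 1.18289451e+00,  8.78023082e-02,  1.37183933e+00,  7.04383940e-06,
        1.68357934e+00, -1.03108549e-01]), 'qvel': array([-1.53885516e-04, -3.43402801e-03, -4.59218534e-03,  8.80229906e-04,
       -2.43718461e-04,  6.89131197e-06]), 'joint_torque': array([ 1.39153617e-03, -3.40643334e+01, -3.02793109e+01,  7.18497019e-02,
        3.05474340e-02, -1.16443121e-04]), 'tool_pos': array([0.15438571, 0.52748088, 0.20459809]), 'ee_rot': array([-1.67820399,  1.56916799, -1.96299647]), 'wrist_force': array([0.02561888, 0.08027883, 0.20305841]), 'wrist_torque': array([-0.04941361,  0.00586819, -0.00570156]), 'width': 0.09381542014455523}
0.0188
```

View pics/top0.png

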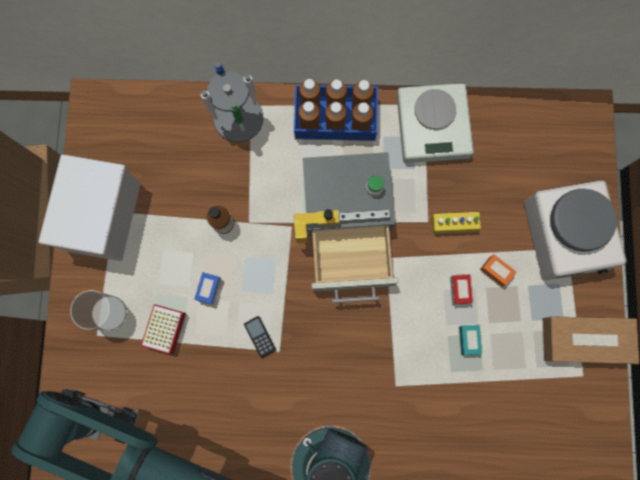

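View pics/side0.png

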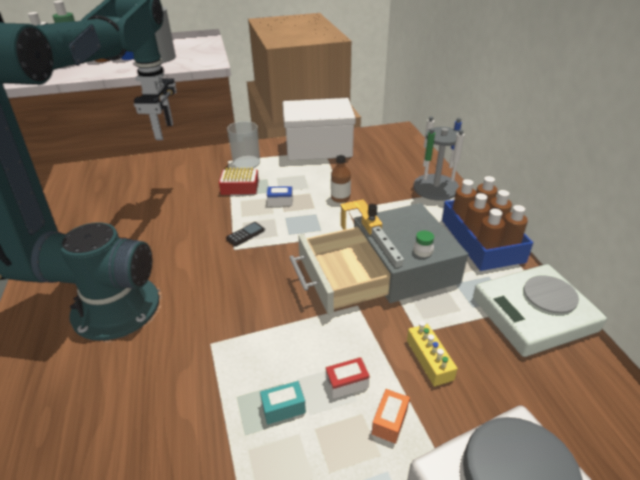

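View pics/wrist0.png

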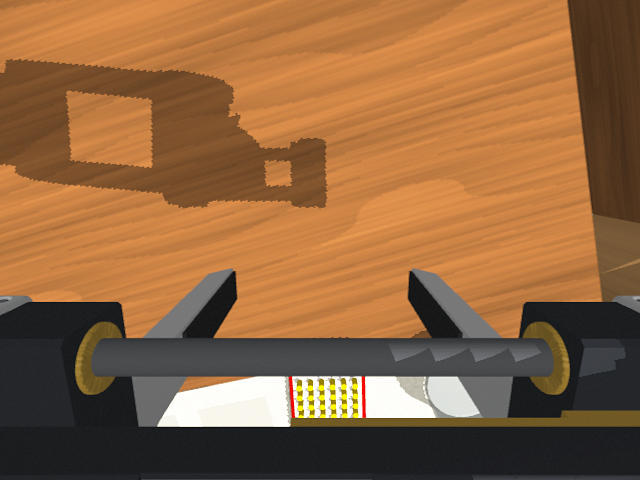

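The top view shows the red-lid box at about (461,289), the drawer at (353,260), the handle at (356,300), the knob at (328,214) and the rail at (340–390,215). The orange and turquoise boxes are decoys. Next I'll measure these points.

```bash
python3 - <<'E'
from h import *
from scipy.spatial.transform import Rotation as Ro
import numpy as np
print(Ro.from_euler('xyz',[-1.67820399,1.56916799,-1.96299647]).as_matrix().round(3))
for n in ('top0','side0'):
    s=load(n); P=cloud(s); hsv=cv2.cvtColor(s['pixels'],cv2.COLOR_RGB2HSV)
    H,S,V=[hsv[...,i].astype(int) for i in range(3)]
    ok=s['z_map']>0
    # red lid
    m=((H<5)|(H>174))&(S>150)&(V>90)
    nl,lab,st,ce=cv2.connectedComponentsWithStats(m.astype(np.uint8))
    for i in range(1,nl):
        if st[i,4]>30:
            c=P[(lab==i)&ok]; print(n,'red',st[i],ce[i],np.median(c,0).round(4))
    m=(V<45)
    nl,lab,st,ce=cv2.connectedComponentsWithStats(m.astype(np.uint8))
    for i in range(1,nl):
        if 20<st[i,4]<600:
            c=P[(lab==i)&ok]; print(n,'blk',st[i],ce[i],np.median(c,0).round(4))
    for tag,mm in (('cabtop',(abs(P[...,2]-.1)<.008)),('handle z',(abs(P[...,2]-.062)<.012)),('knob z',(P[...,2]>.16)&(P[...,2]<.185))):
        q=mm&ok&(P[...,0]>.45)&(P[...,0]<.95)&(abs(P[...,1])<.2)
        print(tag,q.sum(),P[q].min(0).round(3),P[q].max(0).round(3),np.median(P[q],0).round(3)) if q.any() else 0
    im=s['pixels']
    if n=='top0': c=im[180:320,270:500]
    else: c=im[170:430,240:480]
    c=cv2.resize(c,None,fx=3 if n=='top0' else 2.3,fy=3 if n=='top0' else 2.3,interpolation=cv2.INTER_CUBIC)
    cv2.imwrite(f'pics/{n}_c.png',cv2.cvtColor(c,cv2.COLOR_RGB2BGR))
E
```

```text
[[-0.001  0.281  0.96 ]
 [-0.002  0.96  -0.281]
 [-1.    -0.002 -0.   ]]
top0 red [453 275  19  28 217] [461.37788018 289.5437788 ] [ 0.4861 -0.3505  0.0446]
top0 blk [598 270   9   4  25] [601.76 271.28] [ 0.5453 -0.7292  0.0709]
top0 blk [ 34 321  11  86 223] [ 39.24663677 363.0941704 ] [ 0.2282  1.1459 -0.6718]
top0 blk [632 364   8 116 582] [636.62542955 409.66151203] [ 0.1336 -1.2045 -0.7203]
top0 blk [ 73 425  17  14 137] [ 80.83941606 431.37226277] [0.1407 0.4933 0.4847]
top0 blk [331 430  35  17 119] [348.58823529 437.83193277] [ 0.1021 -0.0439  0.1818]
top0 blk [ 26 465   5  15  44] [ 28.13636364 472.27272727] [-0.1792  1.145  -0.671 ]
cabtop 5159 [ 0.476 -0.164  0.092] [0.95  0.104 0.108] [ 0.76  -0.028  0.101]
handle z 863 [ 0.45 -0.2   0.05] [0.949 0.126 0.074] [ 0.929 -0.041  0.065]
knob z 84 [ 0.653 -0.104  0.16 ] [0.762 0.032 0.177] [0.665 0.021 0.17 ]
side0 red [219 182  37  13 346] [237.20809249 187.91907514] [0.3513 0.4343 0.0278]
side0 red [327 359  41  27 300] [346.91666667 374.43333333] [ 0.4893 -0.3703  0.0448]
side0 blk [98  0 16 15 76] [106.85526316   8.      
[... 307 characters left out ...]
 [150.71052632  73.11842105] [0.1613 0.4962 0.4012]
side0 blk [135  81  38  22 233] [152.41201717  95.32618026] [0.1519 0.4609 0.3454]
side0 blk [161 104   9  21  61] [165.85245902 113.73770492] [0.1702 0.5737 0.2489]
side0 blk [  0 244  12  22 124] [  4.19354839 257.17741935] [-0.1715 -0.0004  0.2015]
side0 blk [131 244  20  43 565] [140.78230088 266.30088496] [ 0.1015 -0.049   0.1561]
side0 blk [ 71 297  13  20 131] [ 78.22900763 306.36641221] [-0.065  -0.0255  0.0463]
cabtop 3924 [ 0.487 -0.162  0.092] [0.95  0.108 0.108] [ 0.758 -0.043  0.101]
handle z 2339 [ 0.45 -0.2   0.05] [0.95  0.131 0.074] [ 0.65  -0.108  0.064]
knob z 77 [0.656 0.006 0.162] [0.683 0.035 0.174] [0.668 0.018 0.17 ]
```

View pics/top0_c.png

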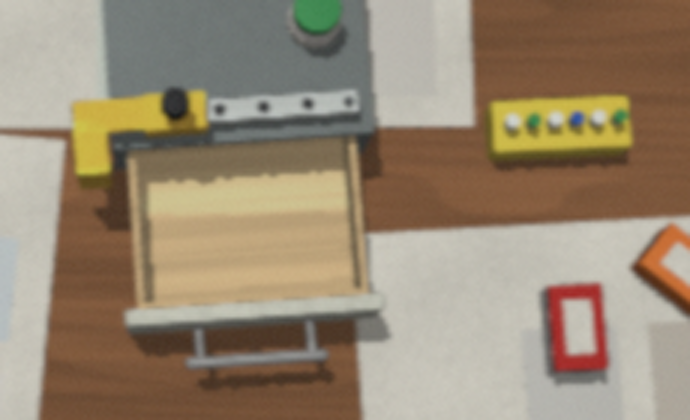

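View pics/side0_c.png

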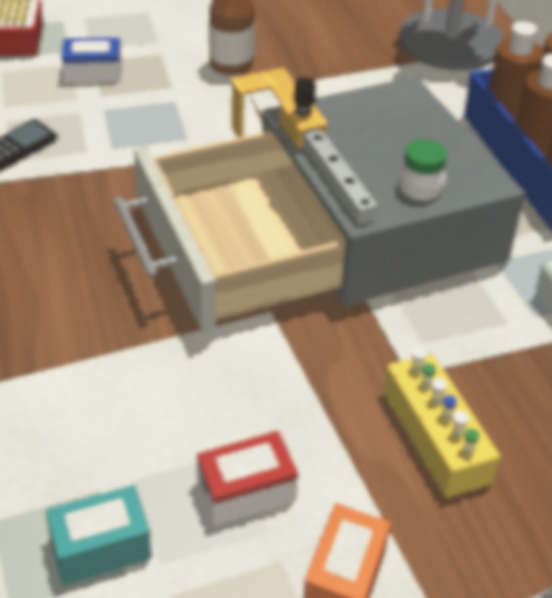

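```bash
python3 - <<'E'
from h import *
s=load('top0');P=cloud(s);hsv=cv2.cvtColor(s['pixels'],cv2.COLOR_RGB2HSV)
H,S,V=[hsv[...,i].astype(int) for i in range(3)]
def rect(s,mask,z):
    c,_=cv2.findContours(mask.astype(np.uint8),cv2.RETR_EXTERNAL,cv2.CHAIN_APPROX_NONE)
    c=max(c,key=cv2.contourArea)[:,0,:]
    w=np.array([onz(s,u,v,z)[:2] for u,v in c],np.float32)
    return cv2.minAreaRect(w), w
# red box lid, both views
for n in('top0','side0'):
    t=load(n);h=cv2.cvtColor(t['pixels'],cv2.COLOR_RGB2HSV).astype(int)
    m=((h[...,0]<6)|(h[...,0]>172))&(h[...,1]>130)
    Q=cloud(t); m&=(Q[...,1]<-.25)&(Q[...,0]>.4)&(Q[...,0]<.6)&(Q[...,2]>.036)&(Q[...,2]<.052)
    r,w=rect(t,m,.044); print(n,'lid',r)
# cabinet top: rect
q=(abs(P[...,2]-.1)<.006)&(P[...,0]>.6)&(P[...,0]<.9)&(abs(P[...,1]+.03)<.17)&(S<110)
r,w=rect(s,q,.1); print('cabtop',r, q.sum())
# rail: points with z~.122
q=(abs(P[...,2]-.122)<.006)&(P[...,0]>.6)&(P[...,0]<.75)&(P[...,1]<-.0)&(P[...,1]>-.2)&(V>130)&(S<60)
r,w=rect(s,q,.122); print('rail',r,q.sum())
# holes from crop
off=lambda x,y:(270+x/3-.33,180+y/3-.33)
for hx,hy in((220,110),(264,107),(308,104),(349,101)): print('hole',onz(s,*off(hx,hy),.122).round(4))
print('knob',onz(s,*off(175,97),.17).round(4))
# panel front outer top edge
for hx,hy in((128,331),(380,314)): print('panel',onz(s,*off(hx,hy),.06).round(4))
for hx,hy in((128,313),(382,296)): print('panel back top',onz(s,*off(hx,hy),.064).round(4))
for hx,hy in((188,362),(326,355)): print('handle',onz(s,*off(hx,hy),.062).round(4))
for hx,hy in((150,300),(358,290)): print('drawer inner front',onz(s,*off(hx,hy),.06).round(4))
for hx,hy in((130,150),(358,138),(141,150),(348,138)): print('drawer side edge',onz(s,*off(hx,hy),.078).round(4))
E
```

```text
top0 lid ((0.4900321662425995, -0.35516923666000366), (0.07702414691448212, 0.04725499078631401), 5.17375373840332)
side0 lid ((0.49127599596977234, -0.3573041558265686), (0.07641894370317459, 0.049308065325021744), 4.710975170135498)
cabtop ((0.7483386993408203, -0.03255465626716614), (0.2073238044977188, 0.24010974168777466), 5.318476676940918) 4546
rail ((0.6755750179290771, -0.076087586581707), (0.019493063911795616, 0.136343851685524), 5.324559688568115) 286
hole [ 0.6697 -0.0193  0.122 ]
hole [ 0.6735 -0.0588  0.122 ]
hole [ 0.6772 -0.0984  0.122 ]
hole [ 0.6809 -0.1352  0.122 ]
knob [0.6693 0.0213 0.17  ]
panel [0.4743 0.0593 0.06  ]
panel [ 0.496  -0.1714  0.06  ]
panel back top [0.4904 0.0597 0.064 ]
panel back top [ 0.5122 -0.1727  0.064 ]
handle [0.4471 0.0036 0.062 ]
handle [ 0.4569 -0.1222  0.062 ]
drawer inner front [0.5034 0.0399 0.06  ]
drawer inner front [ 0.5177 -0.1511  0.06  ]
drawer side edge [0.64   0.0619 0.078 ]
drawer side edge [ 0.6566 -0.148   0.078 ]
drawer side edge [0.6403 0.0518 0.078 ]
drawer side edge [ 0.6563 -0.1388  0.078 ]
```

Call:
drive_tool --commands '[[[0,0,0,-0.02],[0,0,0,-0.02],[0,0,0,-0.0197],[0,-0.15,0.042,0],[0,-0.15,0.042,0],[0,-0.15,0.042,0],[0,-0.15,0.042,0],[0,-0.15,0.042,0],[0,-0.15,0.042,0],[0,-0.15,0.042,0],[0,-0.15,0.042,0],[0,-0.15,0.042,0],[0,-0.15,0.042,0],[0,-0.15,0.042,0],[0,-0.15,0.042,0],[0,-0.15,0.042,0],[0,-0.15,0.042,0],[0,-0.15,0.042,0],[0,-0.15,0.042,0],[0,-0.15,0.042,0]]]' --grip 1

```text
time: 2.15
tool_pos: [0.3899, -0.0926, 0.2053]
ee_rot: [1.06, 1.57, 1.15]
wrist_force: [1.4, 0.9, -0.4]
width: 0.0937
```

Call:
drive_tool --commands '[[[0,-0.155,0.0436,0],[0,-0.155,0.0436,0],[0,-0.155,0.0436,0],[0,-0.155,0.0436,0],[0,-0.155,0.0436,0],[0,-0.155,0.0436,0],[0,-0.155,0.0436,0],[0,0,0,0],[0,0,0,0]]]'

```text
time: 3.05
tool_pos: [0.4899, -0.3544, 0.204]
ee_rot: [2.187, 1.568, 2.276]
wrist_force: [-0.3, 0.8, 0.0]
width: 0.0938
```

```bash
cat >> h.py <<'E'
from scipy.spatial.transform import Rotation as Ro
def tool(target=None):
    o=robot.get_obs(); R=Ro.from_euler('xyz',o['ee_rot']).as_matrix()
    print('t',round(o['time'],2),'tcp',o['tool_pos'].round(4),'yaw_y',np.degrees(np.arctan2(R[1,1],R[0,1])).round(2),'downx',R[:,0].round(3),'F',o['wrist_force'].round(1),'w',round(o['width'],4),'j',o['joint_positions'].round(2))
    if target is not None:
        d=R.T@(np.asarray(target)-o['tool_pos']); print(' shift m',d.round(4),'frac',(d/.25).round(4))
    return o,R
E
python3 - <<'E'
from h import *
tool([.4905,-.356,.011]); s=snap('wrist','wrist1')
E
```

```text
t 3.05 tcp [ 0.4899 -0.3544  0.204 ] yaw_y 95.11 downx [-0.002  0.002 -1.   ] F [-0.3  0.8  0. ] w 0.0938 j [-0.72  0.21  1.23  0.    1.7  -2.38]
 shift m [ 0.193  -0.0021  0.0008] frac [ 0.7719 -0.0084  0.0031]
```

View pics/wrist1.png

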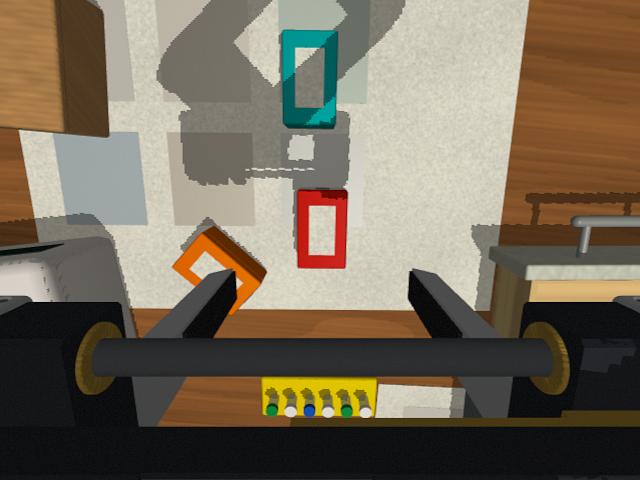

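The wrist view shows the red lid at (322,230), with the orange box's near corner at about (208,228) and right corner at (265,270). I'll check the finger clearance and refine the lid position.

```bash
python3 - <<'E'
from h import *
s=load('wrist1');h=cv2.cvtColor(s['pixels'],cv2.COLOR_RGB2HSV).astype(int);P=cloud(s)
for nm,m in(('red',((h[...,0]<5)|(h[...,0]>174))),('or',(h[...,0]>5)&(h[...,0]<14)&(h[...,2]>150))):
    m=m&(h[...,1]>180)&(abs(P[...,2]-.044)<.006)
    c,_=cv2.findContours(m.astype(np.uint8),cv2.RETR_EXTERNAL,cv2.CHAIN_APPROX_NONE)
    c=max(c,key=cv2.contourArea)[:,0,:]
    w=np.array([onz(s,u,v,.044)[:2] for u,v in c],np.float32)
    r=cv2.minAreaRect(w);print(nm,r,cv2.boxPoints(r).round(3).tolist())
E
```

```text
red ((0.48869848251342773, -0.3547675609588623), (0.07774456590414047, 0.04827863723039627), 5.051270484924316) [[0.4480000138282776, -0.33399999141693115], [0.4519999921321869, -0.38199999928474426], [0.5299999713897705, -0.375], [0.5249999761581421, -0.3269999921321869]]
or ((0.5348764061927795, -0.4951067864894867), (0.012864110991358757, 0.027806444093585014), 85.83394622802734) [[0.5210000276565552, -0.5009999871253967], [0.5479999780654907, -0.503000020980835], [0.5490000247955322, -0.49000000953674316], [0.5210000276565552, -0.4880000054836273]]
```

```bash
python3 - <<'E'
from h import *
s=load('top0');h=cv2.cvtColor(s['pixels'],cv2.COLOR_RGB2HSV).astype(int);P=cloud(s)
m=(h[...,0]>5)&(h[...,0]<14)&(h[...,1]>170)&(h[...,2]>140)&(P[...,1]<-.38)&(P[...,1]>-.55)
w=P[m];print(m.sum());
w=np.array([onz(s,u,v,.044)[:2] for v,u in np.argwhere(m)],np.float32);print(cv2.boxPoints(cv2.minAreaRect(w)).round(3).tolist())
tool([.488,-.355,.012])
E
```

```text
199
[[0.5049999952316284, -0.4740000069141388], [0.5410000085830688, -0.5019999742507935], [0.5879999995231628, -0.4410000145435333], [0.5519999861717224, -0.4129999876022339]]
t 3.1 tcp [ 0.4899 -0.3537  0.2048] yaw_y 95.17 downx [-0.001  0.002 -1.   ] F [ 0.3  0.  -0.6] w 0.0941 j [-0.72  0.21  1.23  0.    1.7  -2.38]
 shift m [ 0.1928 -0.0014 -0.0019] frac [ 0.7713 -0.0058 -0.0075]
```

Call:
drive_tool --commands '[[[0.1,-0.006,-0.0075,0],[0.14,0,0,0],[0.14,0,0,0],[0.14,0,0,0],[0.12,0,0,0],[0.08,0,0,0],[0.05,0,0,0],[0,0,0,0],[0,0,0,0]]]' --grip 0.75

```text
time: 4.0
tool_pos: [0.4891, -0.3558, 0.0144]
ee_rot: [-0.746, 1.569, -0.655]
wrist_force: [0.5, -1.0, 1.0]
width: 0.0707
```

Call:
drive_tool --commands '[[[0,0,0,0],[0,0,0,0],[0,0,0,0],[0,0,0,0],[0,0,0,0],[0,0,0,0]]]' --grip 0

```text
time: 4.6
tool_pos: [0.4891, -0.356, 0.0142]
ee_rot: [-0.301, 1.569, -0.211]
wrist_force: [-0.1, 1.9, 5.9]
width: 0.0498
```

```bash
python3 - <<'E'
from h import *
tool([.569,-.048,.012]); snap('side','side1')
E
```

```text
t 4.6 tcp [ 0.4891 -0.356   0.0142] yaw_y 95.17 downx [ 0.001 -0.    -1.   ] F [-0.1  1.9  5.9] w 0.0498 j [-0.72  0.32  1.49  0.    1.33 -2.38]
 shift m [0.0022 0.2995 0.1073] frac [0.0087 1.1981 0.4294]
```

View pics/side1.png

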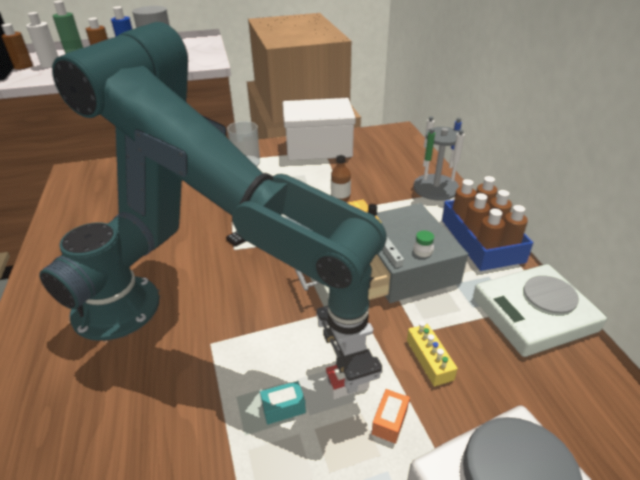

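Call:
drive_tool --commands '[[[-0.05,0,0,0],[-0.1,0,0,0],[-0.1,0,0,0],[-0.1,0,0,0],[-0.1,0,0,0],[-0.05,0,0,0],[0,0.1,0.03,0],[0,0.14,0.05,0],[0,0.14,0.05,0],[0,0.14,0.05,0],[0,0.14,0.05,0],[0,0.14,0.05,0],[0,0.14,0.05,0],[0,0.14,0.05,0],[0,0.118,0.05,0],[0,0,0,0],[0,0,0,0]]]'

```text
time: 6.35
tool_pos: [0.5682, -0.0476, 0.1372]
ee_rot: [-2.837, 1.569, -2.745]
wrist_force: [-0.2, 0.4, -2.0]
width: 0.0498
```

```bash
python3 - <<'E'
from h import *
tool([.569,-.048,.037]); s=snap('wrist','wrist2'); snap('side','side2');snap('top','top2')
E
```

```text
t 6.35 tcp [ 0.5682 -0.0476  0.1372] yaw_y 95.26 downx [-0.002 -0.001 -1.   ] F [-0.2  0.4 -2. ] w 0.0498 j [-0.18  0.16  1.43 -0.    1.56 -1.85]
 shift m [ 0.1002 -0.0004  0.0009] frac [ 0.4007 -0.0015  0.0036]
```

View pics/wrist2.png

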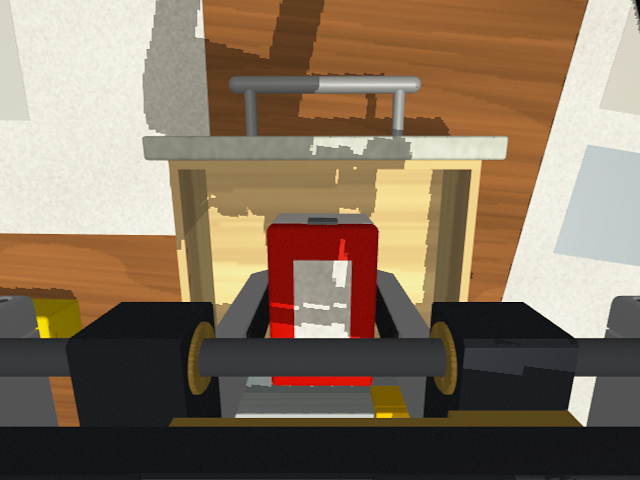

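View pics/side2.png

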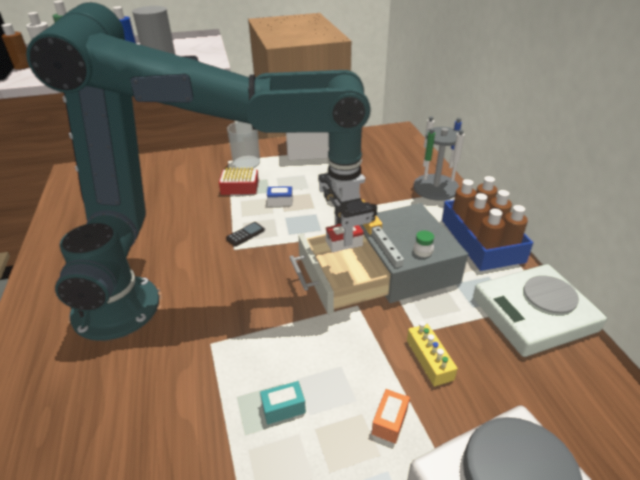

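The wrist view shows the red box (column ~323) centred between the panel ends at (143–507,147), with the handle at (325,84). Before lowering I'll check the panel and handle positions from this view.

```bash
python3 - <<'E'
from h import *
s=load('wrist2')
print('panel outer top',onz(s,325,136,.064).round(4),'inner',onz(s,325,159,.064).round(4),'ends',onz(s,143,137,.064).round(4),onz(s,507,137,.064).round(4))
print('handle',onz(s,325,84,.065).round(4), 'inner walls', onz(s,206,170,.078),onz(s,430,170,.078))
print(dep(s,325,140),dep(s,325,84))
E
```

```text
panel outer top [ 0.4843 -0.0535  0.064 ] inner [ 0.4997 -0.052   0.064 ] ends [ 0.4964 -0.1794  0.064 ] [0.4735 0.0725 0.064 ]
handle [ 0.4511 -0.0566  0.065 ] inner walls [ 0.51424299 -0.13085075  0.078     ] [0.50061281 0.01858227 0.078     ]
[ 0.48830949 -0.053262    0.08693629] [ 0.45151742 -0.05653238  0.06694431]
```

Call:
drive_tool --commands '[[[0.06,0,0.01,0],[0.08,0,0,0],[0.08,0,0,0],[0.08,0,0,0],[0.04,0,0,0],[0.03,0,0,0],[0.015,0,0,0],[0.005,0,0,0],[0,0,0,0],[0,0,0,0]]]'

```text
time: 7.5
tool_pos: [0.5717, -0.0478, 0.0414]
ee_rot: [-0.221, 1.569, -0.131]
wrist_force: [-0.2, -0.2, -1.1]
width: 0.0499
```

```bash
python3 - <<'E'
from h import *
tool([.570,-.048,.0362])
E
```

```text
t 7.5 tcp [ 0.5717 -0.0478  0.0414] yaw_y 95.18 downx [ 0.002 -0.    -1.   ] F [-0.2 -0.2 -1.1] w 0.0499 j [-0.18  0.23  1.55  0.    1.37 -1.84]
 shift m [ 0.0052 -0.0001 -0.0018] frac [ 0.0209 -0.0003 -0.0071]
```

Call:
drive_tool --commands '[[[0.006,0,0,0],[0.006,0,0,0],[0,0,0,0],[0,0,0,0]]]'

```text
time: 7.9
tool_pos: [0.571, -0.0476, 0.0374]
ee_rot: [2.096, 1.571, 2.186]
wrist_force: [-0.4, 0.9, -1.3]
width: 0.0497
```

Call:
drive_tool --commands '[[[0.004,0,0,0],[0.004,0,0,0],[0,0,0,0],[0,0,0,0]]]'

```text
time: 8.3
tool_pos: [0.5715, -0.0476, 0.0361]
ee_rot: [-0.025, 1.57, 0.066]
wrist_force: [-1.4, -0.6, 2.1]
width: 0.0495
```

The force has gone from -1.3 to +2.1 N, so the box is on the drawer floor. Releasing and rising.

Call:
drive_tool --commands '[[[0.002,0,0,0],[0,0,0,0]]]'

```text
time: 8.5
tool_pos: [0.5718, -0.0476, 0.0361]
ee_rot: [-0.074, 1.569, 0.016]
wrist_force: [-0.5, 1.4, 5.2]
width: 0.0501
```

Call:
drive_tool --commands '[[[0,0,0,0],[0,0,0,0],[0,0,0,0],[0,0,0,0],[0,0,0,0],[-0.04,0,0,0],[-0.08,0,0,0],[-0.12,0,0,0],[-0.14,0,0,0],[-0.14,0,0,0],[-0.08,0,0,0],[0,0,0,0]]]' --grip 0.75

```text
time: 9.7
tool_pos: [0.5733, -0.0481, 0.1903]
ee_rot: [-0.271, 1.561, -0.181]
wrist_force: [0.1, 0.3, 0.5]
width: 0.0704
```

```bash
python3 - <<'E'
from h import *
tool([.43,-.061,.17]); s=snap('wrist','wrist3')
E
```

```text
t 9.7 tcp [ 0.5733 -0.0481  0.1903] yaw_y 95.17 downx [ 0.009 -0.002 -1.   ] F [0.1 0.3 0.5] w 0.0704 j [-0.18  0.14  1.34  0.    1.65 -1.84]
 shift m [ 1.90e-02  1.00e-04 -1.44e-01] frac [ 7.600e-02  4.000e-04 -5.762e-01]
```

View pics/wrist3.png

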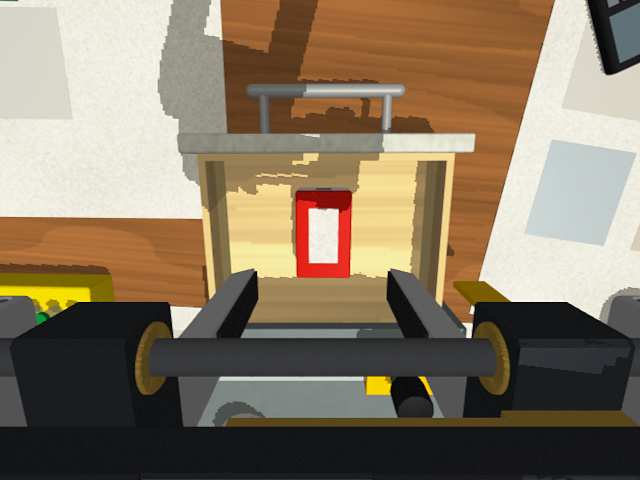

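```bash
python3 - <<'E'
from h import *
tool([.4223,-.0694,.043])
E
```

```text
t 9.75 tcp [ 0.5721 -0.0478  0.1874] yaw_y 95.18 downx [ 0.005 -0.001 -1.   ] F [ 0.1 -0.9 -0.9] w 0.0702 j [-0.18  0.14  1.35  0.    1.65 -1.84]
 shift m [ 0.1437 -0.0078 -0.1518] frac [ 0.5748 -0.0311 -0.6072]
```

Call:
drive_tool --commands '[[[0,-0.01,-0.1,0],[0,-0.01,-0.14,0],[0,-0.011,-0.14,0],[0,0,-0.14,0],[0,0,-0.087,0],[0,0,0,0],[0.1,0,0,0],[0.14,0,0,0],[0.14,0,0,0],[0.1,0,0,0],[0.06,0,0,0],[0.03,0,0,0],[0,0,0,0],[0,0,0,0]]]' --grip 0

```text
time: 11.15
tool_pos: [0.4213, -0.0691, 0.0428]
ee_rot: [0.011, 1.57, 0.102]
wrist_force: [0.5, -0.1, -0.6]
width: 0.0005
```

```bash
python3 - <<'E'
from h import *
tool([.4513,-.0666,.043]); s=snap('wrist','wrist4');snap('side','side4')
E
```

```text
t 11.15 tcp [ 0.4213 -0.0691  0.0428] yaw_y 95.18 downx [ 0.001  0.    -1.   ] F [ 0.5 -0.1 -0.6] w 0.0005 j [-0.3  -0.1   1.88  0.    1.35 -1.96]
 shift m [-0.0002 -0.0002  0.0302] frac [-0.0009 -0.0009  0.1206]
```

View pics/side4.png

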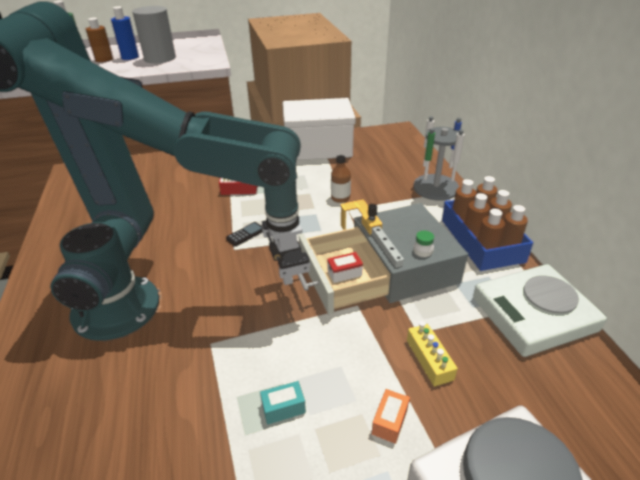

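Call:
drive_tool --commands '[[[0,0,0.02,0],[0,0,0.02,0],[0,0,0.02,0],[0,0,0.02,0],[0,0,0.02,0],[0,0,0.03,0],[0,0,0.03,0],[0,0,0.03,0],[0,0,0.03,0],[0,0,0.03,0],[0,0,0.03,0],[0,0,0.03,0],[0,0,0.03,0],[0,0,0.03,0],[0,0,0.03,0],[0,0,0.03,0],[0,0,0.03,0],[0,0,0.03,0],[0,0,0.03,0],[0,0,0.03,0]]]'

```text
time: 13.25
tool_pos: [0.5581, -0.0565, 0.0424]
ee_rot: [2.032, 1.57, 2.122]
wrist_force: [-1.3, 0.1, 1.4]
width: 0.0002
```

Call:
drive_tool --commands '[[[0,0,0.015,0],[0,0,0.015,0],[0,0,0.01,0],[0,0,0.01,0],[0,0,0,0]]]'

```text
time: 13.75
tool_pos: [0.5706, -0.0557, 0.0425]
ee_rot: [-0.251, 1.57, -0.16]
wrist_force: [0.5, -0.2, -1.0]
width: 0.0004
```

Call:
drive_tool --commands '[[[0,0,0.008,0],[0,0,0.008,0],[0,0,0,0]]]'

```text
time: 14.05
tool_pos: [0.5744, -0.0552, 0.0425]
ee_rot: [-0.126, 1.57, -0.035]
wrist_force: [-0.2, -0.3, -1.0]
width: 0.0002
```

Call:
drive_tool --commands '[[[0,0,0.008,0],[0,0,0.008,0],[0,0,0,0]]]'

```text
time: 14.35
tool_pos: [0.5784, -0.0548, 0.0425]
ee_rot: [0.104, 1.57, 0.194]
wrist_force: [-0.1, 0.5, -0.1]
width: 0.0008
```

```bash
python3 - <<'E'
from h import *
tool(); s=snap('wrist','wrist5');snap('side','side5')
c=load('side5')['pixels'][150:330,240:500];cv2.imwrite('pics/side5c.png',cv2.cvtColor(cv2.resize(c,None,fx=3,fy=3,interpolation=cv2.INTER_CUBIC),cv2.COLOR_RGB2BGR))
E
```

```text
t 14.35 tcp [ 0.5784 -0.0548  0.0425] yaw_y 95.18 downx [ 0.001  0.    -1.   ] F [-0.1  0.5 -0.1] w 0.0008 j [-0.19  0.24  1.52  0.    1.38 -1.85]
```

View pics/side5c.png

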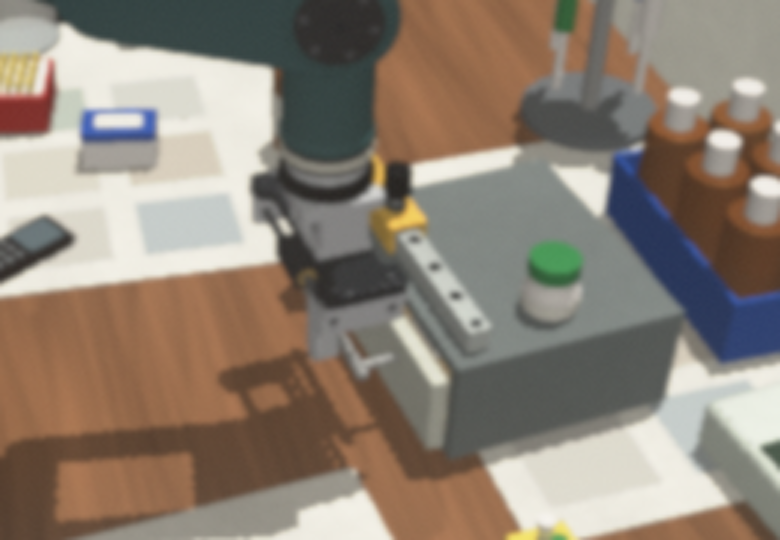

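View pics/wrist5.png

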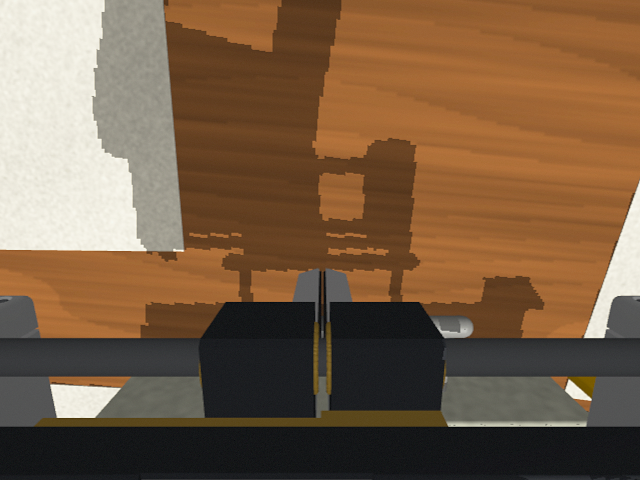

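The side view shows the drawer nearly shut, with the panel just in front of the cabinet at about (415,380) in the crop. I'll keep pushing until it stops.

Call:
drive_tool --commands '[[[0,0,0.006,0],[0,0,0.006,0],[0,0,0,0]]]'

```text
time: 14.75
tool_pos: [0.5812, -0.0544, 0.0424]
ee_rot: [0.719, 1.57, 0.809]
wrist_force: [-0.9, -0.5, 0.5]
width: 0.0007
```

Call:
drive_tool --commands '[[[0,0,0.006,0],[0,0,0.006,0],[0,0,0,0]]]'

```text
time: 15.05
tool_pos: [0.5832, -0.0543, 0.0424]
ee_rot: [3.021, 1.569, 3.112]
wrist_force: [-5.1, -0.1, 1.8]
width: 0.0005
```

Call:
drive_tool --commands '[[[0,0,0.006,0],[0,0,0.006,0],[0,0,0,0]]]'

```text
time: 15.35
tool_pos: [0.5832, -0.0543, 0.0424]
ee_rot: [3.084, 1.562, -3.109]
wrist_force: [-11.3, -1.2, 7.1]
width: 0.0007
```

Call:
drive_tool --commands '[[[0,0,-0.02,0],[0,0,-0.06,0],[0,0,-0.1,0],[0,0,-0.06,0],[-0.1,0,0,0],[-0.14,0,0,0],[-0.16,0,0,0],[-0.16,0,0,0],[-0.16,0,0,0],[-0.1,0,0,0],[0,0,0,0],[0,0,0,0]]]' --grip 0.55

```text
time: 16.55
tool_pos: [0.5278, -0.0594, 0.2474]
ee_rot: [-0.11, 1.569, -0.019]
wrist_force: [-1.0, -0.3, -0.2]
width: 0.0513
```

```bash
python3 - <<'E'
from h import *
tool([.668,.0205,.2]); s=snap('wrist','wrist6');snap('side','side6');snap('top','top6')
c=load('side6')['pixels'][150:330,240:500];cv2.imwrite('pics/side6c.png',cv2.cvtColor(cv2.resize(c,None,fx=3,fy=3,interpolation=cv2.INTER_CUBIC),cv2.COLOR_RGB2BGR))
c=load('top6')['pixels'][140:320,270:480];cv2.imwrite('pics/top6c.png',cv2.cvtColor(cv2.resize(c,None,fx=3,fy=3,interpolation=cv2.INTER_CUBIC),cv2.COLOR_RGB2BGR))
E
```

```text
t 16.55 tcp [ 0.5278 -0.0594  0.2474] yaw_y 95.18 downx [ 0.002 -0.    -1.   ] F [-1.  -0.3 -0.2] w 0.0513 j [-0.22  0.04  1.34  0.    1.76 -1.88]
 shift m [0.0477 0.067  0.1468] frac [0.1906 0.2678 0.587 ]
```

View pics/side6c.png

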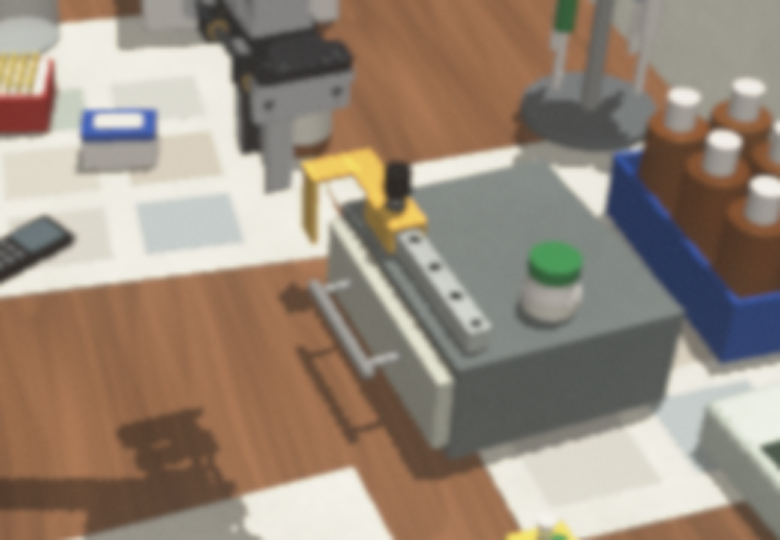

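View pics/top6c.png

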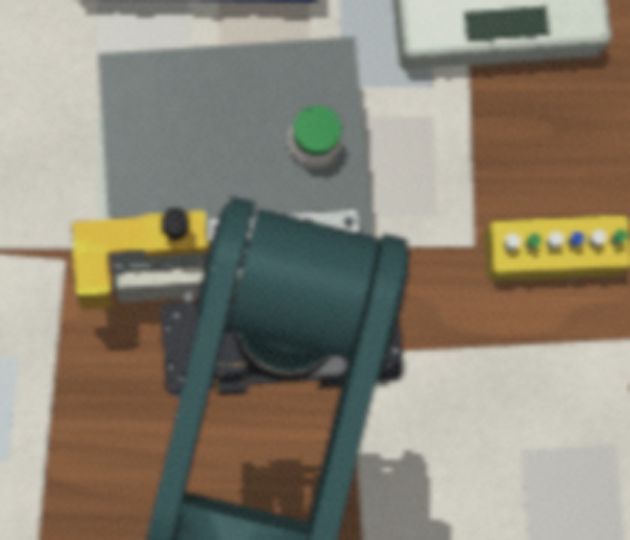

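View pics/wrist6.png

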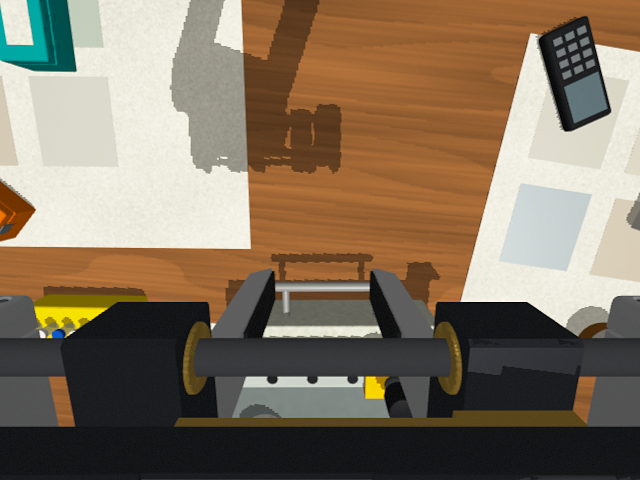

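```bash
python3 - <<'E'
from h import *
a=np.radians(5.25);ex=np.array([np.cos(a),np.sin(a)]);ey=np.array([-ex[1],ex[0]])
for n in('top0','side0','side6','wrist6'):
    s=load(n);P=cloud(s);hsv=cv2.cvtColor(s['pixels'],cv2.COLOR_RGB2HSV).astype(int);cx=P[...,:2]@ex;cy=P[...,:2]@ey
    b=(s['z_map']>0)&(abs(cy+.095)<.1)
    p=b&(abs(P[...,2]-.086)<.004)&(hsv[...,1]<60)&(cx>.45)&(cx<.66)
    h=b&(abs(P[...,2]-.064)<.008)&(abs(cy+.0975)<.055)&(cx>.4)&(cx<.6)
    f=b&(abs(P[...,2]-.1)<.004)&(cx>.6)&(cx<.9)
    if n=='side0': pass
    q=lambda m,k:np.percentile(cx[m],k).round(4) if m.any() else None
    print(n,'panel top cx 3..97',q(p,3),q(p,97),p.sum(),'roof front',q(f,1),f.sum())
    k=(P[...,2]>.155)&(P[...,2]<.18)&(hsv[...,2]<70)&(abs(P[...,0]-.668)<.025)&(abs(P[...,1]-.02)<.025)
    print('  knob',k.sum(),P[k].min(0).round(4) if k.any() else '',P[k].max(0).round(4) if k.any() else '')
# knob from two views: top-face centre
s=load('side6')
c=s['pixels'][180:240,355:395]
cv2.imwrite('pics/knob_s.png',cv2.cvtColor(cv2.resize(c,None,fx=10,fy=10,interpolation=cv2.INTER_CUBIC),cv2.COLOR_RGB2BGR))
c=load('top6')['pixels'][200:230,310:350]
cv2.imwrite('pics/knob_t.png',cv2.cvtColor(cv2.resize(c,None,fx=15,fy=15,interpolation=cv2.INTER_CUBIC),cv2.COLOR_RGB2BGR))
E
```

```text
top0 panel top cx 3..97 0.4796 0.6411 292 roof front 0.6408 2954
  knob 59 [0.6527 0.0131 0.1563] [0.6754 0.0291 0.1764]
side0 panel top cx 3..97 0.4823 0.6447 312 roof front 0.6432 2566
  knob 56 [0.6572 0.0065 0.1559] [0.6752 0.0266 0.1734]
side6 panel top cx 3..97 0.6279 0.6439 294 roof front 0.6436 2572
  knob 59 [0.6575 0.009  0.1551] [0.6745 0.0277 0.1743]
wrist6 panel top cx 3..97 0.6242 0.6376 1523 roof front 0.6907 4015
  knob 536 [0.652  0.0096 0.1551] [0.6703 0.0304 0.1699]
```

View pics/knob_t.png

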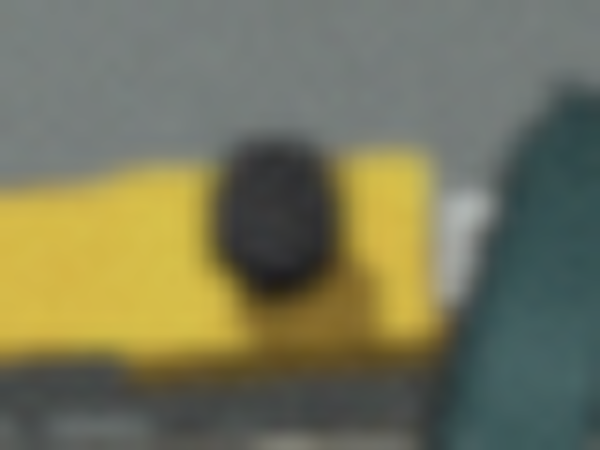

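View pics/knob_s.png

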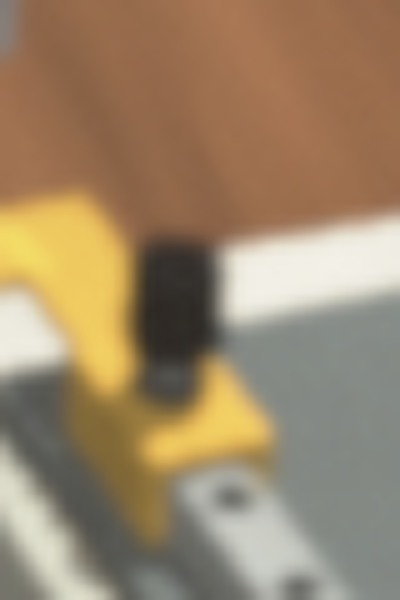

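```bash
python3 - <<'E'
from h import *
s=load('top6');print(onz(s,327.9,212.6,.17));s=load('side6');print(onz(s,355+17.5,180+24.8,.17), onz(s,355+17.5,180+31,.157))
tool([.667,.0205,.140])
E
```

```text
[0.66770761 0.02148739 0.17      ]
[0.67070305 0.02838806 0.17      ] [0.66842056 0.01961643 0.157     ]
t 16.7 tcp [ 0.5265 -0.0592  0.245 ] yaw_y 95.18 downx [-0.004  0.001 -1.   ] F [ 0.4 -0.5  0.3] w 0.0514 j [-0.22  0.04  1.34  0.    1.76 -1.88]
 shift m [0.1046 0.0666 0.1475] frac [0.4182 0.2664 0.5899]
```

Call:
drive_tool --commands '[[[0,0.04,0.08,0],[0,0.06,0.13,0],[0,0.06,0.13,0],[0,0.06,0.13,0],[0,0.046,0.12,0],[0,0,0,0],[0.08,0,0,0],[0.1,0,0,0],[0.05,0,0,0],[0,0,0,0],[0,0,0,0]]]'

```text
time: 17.8
tool_pos: [0.6677, 0.0198, 0.1902]
ee_rot: [2.925, 1.571, 3.015]
wrist_force: [0.2, 0.7, -0.1]
width: 0.0518
```

```bash
python3 - <<'E'
from h import *
tool([.667,.0205,.140]); s=snap('wrist','wrist7');snap('side','side7')
c=load('side7')['pixels'][130:270,300:480];cv2.imwrite('pics/side7c.png',cv2.cvtColor(cv2.resize(c,None,fx=4,fy=4,interpolation=cv2.INTER_CUBIC),cv2.COLOR_RGB2BGR))
E
```

```text
t 17.8 tcp [0.6677 0.0198 0.1902] yaw_y 95.15 downx [-0.  0. -1.] F [ 0.2  0.7 -0.1] w 0.0518 j [-0.06  0.36  1.08  0.    1.71 -1.72]
 shift m [ 0.0502  0.0008 -0.0007] frac [ 0.2007  0.003  -0.0026]
```

View pics/wrist7.png

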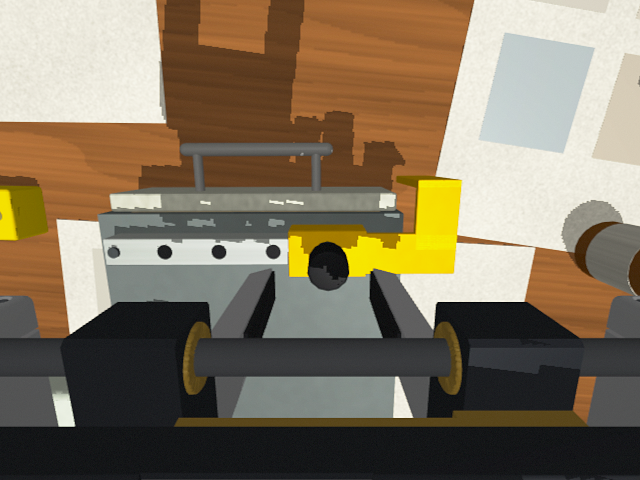

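View pics/side7c.png

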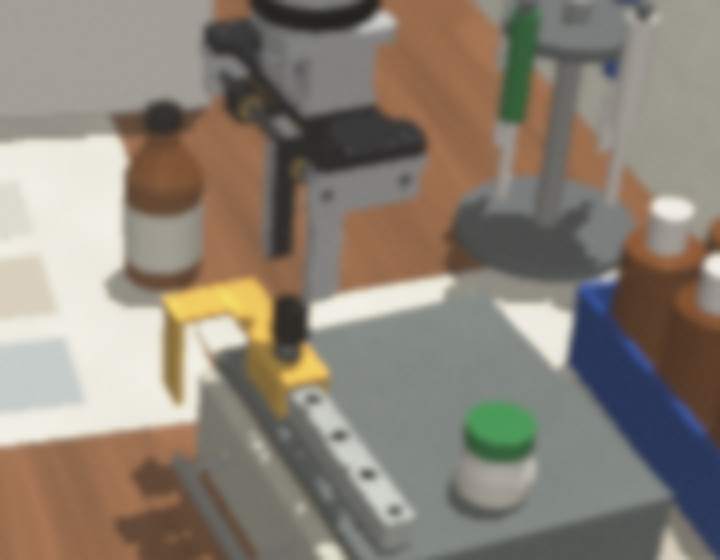

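```bash
python3 - <<'E'
from h import *
s=load('wrist7');m=(s['pixels'].max(2)<75);P=cloud(s)
k=(abs(P[...,2]-.17)<.003)&(abs(P[...,0]-.667)<.03)&(abs(P[...,1]-.02)<.03)
print(k.sum(),P[k].mean(0),P[k].min(0),P[k].max(0))
for v,u in((273,327),(276,327)): print(onz(s,u,v,.17))
for u,v in((273,252),(219,252),(165,252),(113,252)): print('hole',onz(s,u,v,.122))
E
```

```text
1248 [0.6647487  0.02270432 0.16841019] [0.65254106 0.01034727 0.16700423] [0.67739537 0.03528589 0.17066301]
[0.66576368 0.02240588 0.17      ]
[0.66764406 0.02258005 0.17      ]
hole [ 0.6688626  -0.01641965  0.122     ]
hole [ 0.67238735 -0.05588599  0.122     ]
hole [ 0.6759122  -0.09535353  0.122     ]
hole [ 0.67930661 -0.13336046  0.122     ]
```

Call:
drive_tool --commands '[[[0.05,0.007,-0.008,0],[0.06,0,0,0],[0.05,0,0,0],[0.03,0,0,0],[0.01,0,0,0],[0,0,0,0],[0,0,0,0]]]'

```text
time: 18.6
tool_pos: [0.6663, 0.0217, 0.1405]
ee_rot: [-0.062, 1.57, 0.029]
wrist_force: [-0.5, 0.1, 0.5]
width: 0.0515
```

Call:
drive_tool --commands '[[[0,0,0,0],[0,0,0,0],[0,0,0,0],[0,0,0,0],[0,0,0,0]]]' --grip 0

```text
time: 19.1
tool_pos: [0.6661, 0.0221, 0.1404]
ee_rot: [0.722, 1.57, 0.812]
wrist_force: [-0.7, -0.3, 0.9]
width: 0.0254
```

```bash
python3 - <<'E'
from h import *
tool(); s=snap('wrist','wrist8');snap('side','side8')
E
```

```text
t 19.1 tcp [0.6661 0.0221 0.1404] yaw_y 95.19 downx [ 0.001  0.001 -1.   ] F [-0.7 -0.3  0.9] w 0.0254 j [-0.05  0.37  1.17  0.    1.61 -1.71]
```

View pics/wrist8.png

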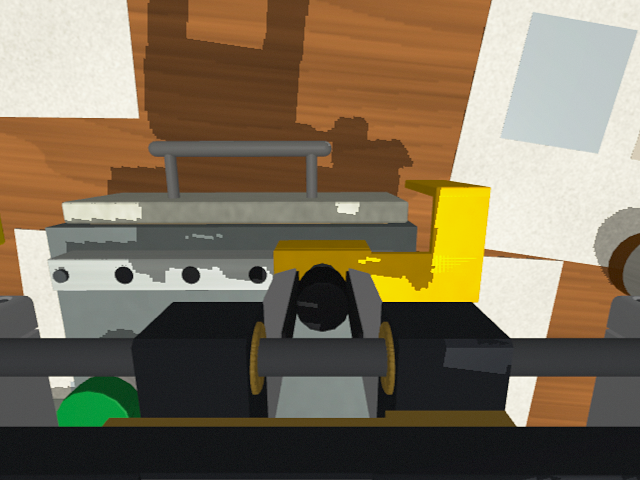

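The knob is gripped at a width of 25.4 mm, and the home reference is TCP z = 0.1404. Lifting 17 mm.

Call:
drive_tool --commands '[[[-0.01,0,0,0],[-0.015,0,0,0],[-0.015,0,0,0],[-0.015,0,0,0],[-0.013,0,0,0],[0,0,0,0],[0,0,0,0]]]'

```text
time: 19.9
tool_pos: [0.666, 0.0217, 0.1567]
ee_rot: [1.148, 1.571, 1.238]
wrist_force: [1.8, 1.7, -4.6]
width: 0.0255
```

Call:
drive_tool --commands '[[[-0.004,0,0,0],[0,0,0,0],[0,-0.01,0,0],[0,-0.015,0,0],[0,-0.02,0,0],[0,-0.02,0,0],[0,-0.02,0,0],[0,-0.02,0,0],[0,-0.02,0,0],[0,-0.015,0,0],[0,-0.01,0,0],[0,-0.01,0,0],[0,0,0,0],[0,0,0,0],[0,0,0,0]]]'

```text
time: 21.4
tool_pos: [0.6698, -0.0188, 0.1581]
ee_rot: [-1.206, 1.57, -1.116]
wrist_force: [5.1, -0.3, -5.5]
width: 0.0253
```

```bash
python3 - <<'E'
from h import *
n=np.array([.6661,.0221])+.04*np.array([np.sin(np.radians(5.25)),-np.cos(np.radians(5.25))]);print(n)
tool([n[0],n[1],.1404]); s=snap('wrist','wrist9');snap('side','side9')
c=load('side9')['pixels'][130:270,300:480];cv2.imwrite('pics/side9c.png',cv2.cvtColor(cv2.resize(c,None,fx=4,fy=4,interpolation=cv2.INTER_CUBIC),cv2.COLOR_RGB2BGR))
E
```

```text
[ 0.66976006 -0.0177322 ]
t 21.4 tcp [ 0.6698 -0.0188  0.1581] yaw_y 95.16 downx [ 0.001 -0.001 -1.   ] F [ 5.1 -0.3 -5.5] w 0.0253 j [-0.11  0.37  1.13 -0.    1.65 -1.77]
 shift m [0.0177 0.001  0.0001] frac [0.0707 0.0042 0.0004]
```

View pics/wrist9.png

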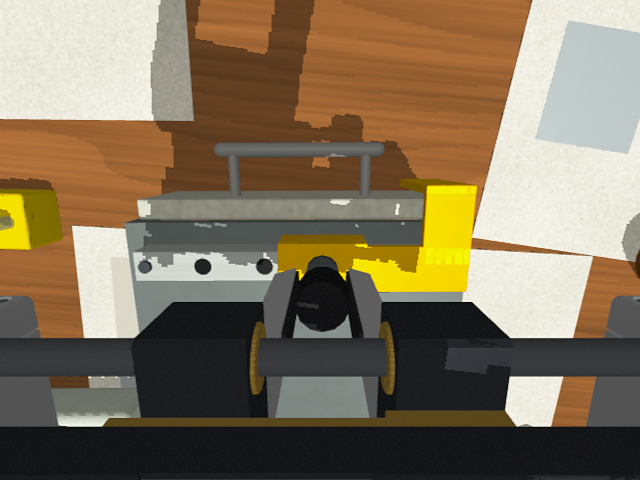

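View pics/side9c.png

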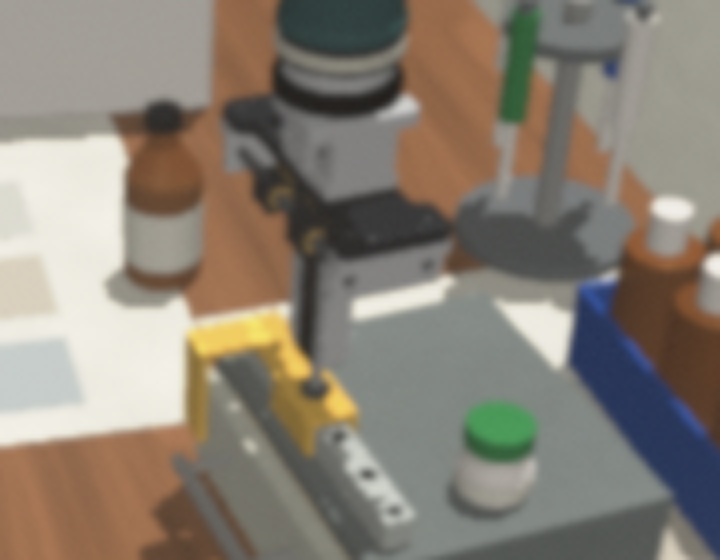

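The slide is one hole along: 3 holes remain visible in the side view and the tongue overlaps the drawer's +y edge. Lowering the pin.

Call:
drive_tool --commands '[[[0.01,0.002,0,0],[0.01,0,0,0],[0.01,0,0,0],[0.01,0,0,0],[0,0,0,0],[0,0,0,0]]]'

```text
time: 22.1
tool_pos: [0.6697, -0.018, 0.148]
ee_rot: [-0.842, 1.57, -0.751]
wrist_force: [5.6, -0.3, -4.5]
width: 0.0255
```

Call:
drive_tool --commands '[[[0.01,0,0,0],[0.01,0,0,0],[0.007,0,0,0],[0,0,0,0],[0,0,0,0]]]'

```text
time: 22.6
tool_pos: [0.6697, -0.0179, 0.1412]
ee_rot: [-0.625, 1.57, -0.535]
wrist_force: [5.1, -0.8, -2.3]
width: 0.0255
```

Call:
drive_tool --commands '[[[0.004,0,0,0],[0,0,0,0],[0,0,0,0]]]'

```text
time: 22.9
tool_pos: [0.6697, -0.0179, 0.1405]
ee_rot: [-0.461, 1.57, -0.37]
wrist_force: [5.4, -1.2, -1.9]
width: 0.0257
```

Call:
drive_tool --commands '[[[0.004,0,0,0],[0,0,0,0],[0,0,0,0]]]'

```text
time: 23.2
tool_pos: [0.6697, -0.0178, 0.1403]
ee_rot: [-0.307, 1.569, -0.216]
wrist_force: [3.6, -2.0, 3.1]
width: 0.0252
```

Call:
drive_tool --commands '[[[0.003,0,0,0],[0,0,0,0],[0,0,0,0],[0,0,0,0]]]'

```text
time: 23.6
tool_pos: [0.6698, -0.0178, 0.1403]
ee_rot: [-0.267, 1.569, -0.177]
wrist_force: [1.9, -1.7, 5.6]
width: 0.0255
```

```bash
python3 - <<'E'
from h import *
tool(); s=snap('wrist','wrist10');snap('side','side10')
a=np.radians(5.25);ex=np.array([np.cos(a),np.sin(a)])
P=cloud(load('side10'));s=load('side10');h=cv2.cvtColor(s['pixels'],cv2.COLOR_RGB2HSV).astype(int);cx=P[...,:2]@ex
p=(abs(P[...,2]-.086)<.004)&(h[...,1]<60)&(cx>.45)&(cx<.66)&(abs(P[...,1]+.1)<.06);print('panel',np.percentile(cx[p],[3,97]))
c=s['pixels'][130:290,280:480];cv2.imwrite('pics/side10c.png',cv2.cvtColor(cv2.resize(c,None,fx=3.5,fy=3.5,interpolation=cv2.INTER_CUBIC),cv2.COLOR_RGB2BGR))
E
```

```text
t 23.6 tcp [ 0.6698 -0.0178  0.1403] yaw_y 95.17 downx [ 0.002 -0.    -1.   ] F [ 1.9 -1.7  5.6] w 0.0255 j [-0.11  0.37  1.16 -0.    1.61 -1.77]
panel [0.62770649 0.65137517]
```

View pics/side10c.png

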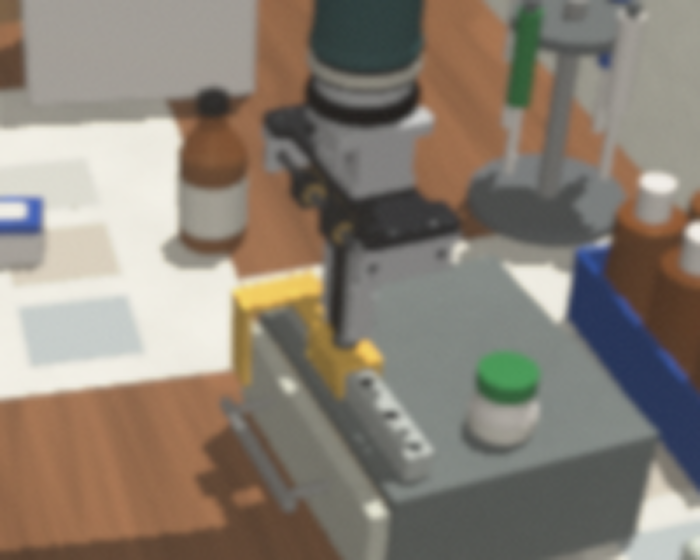

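View pics/wrist10.png

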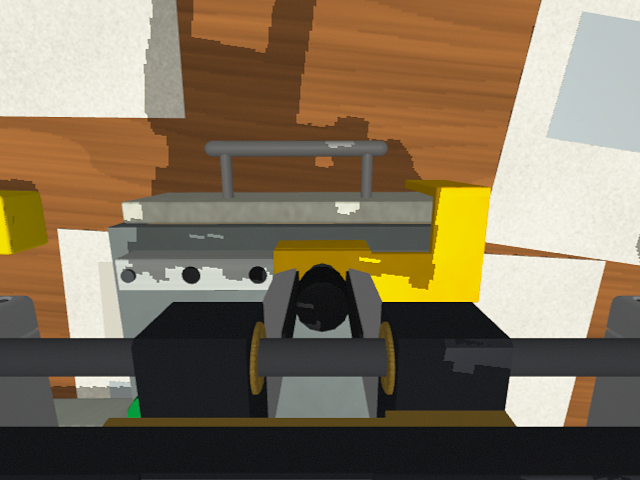

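The knob sits against the gripper and sleeve as it did before the lift (about (322,297) in both wrist views). The tongue at (460,210) covers the drawer's +y edge, and three free holes remain. TCP z is back at 0.1403, against 0.1404 at home. Handing in.

```bash
python3 -c "
from bench import robot
print(robot.close_job())"
```

```text
the job is handed in; nothing more can be done
None
```

The whole job was carried out in the order asked and handed in at about 24 s; handing in gave no verdict.

- **Box:** I gripped the red-lid box across its 50 mm width and set it on the drawer floor, then let go. On touchdown the force went from -1.3 to +2.1 N, and a wrist picture afterwards showed it flat and centred.
- **Drawer:** I pushed the handle until the drawer stopped, at about 11 N. The panel's front face is 15.7 mm in front of the roof edge, against 15.5 mm expected when shut. It measured the same after the slide was moved.
- **Locking slide:** I lifted the knob about 17.5 mm, moved the slide 40 mm towards the cabinet's -y, and lowered the pin.
- **Last checks:**
  - The tool is back at its home height (0.1403 m, against 0.1404 m before the lift), and the knob is pressed down with about 5.6 N and still gripped.
  - The tongue stands in front of the drawer's +y edge.
  - Three free holes are visible beyond the slide, as there should be.

No check failed. One small disagreement: the cameras placed the knob 2–3 mm apart before I gripped it, and closing the fingers evened that out. A side push of about 5 N while the pin was out fell to about 2 N once it was home. I saw no sign that anything else had been disturbed, though I did not re-measure the other objects at the end.

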